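Push a stuck plug out of a yarn tube

ROBOT

A 6-joint arm with a two-finger parallel gripper is mounted at the origin on the work surface. World frame = base frame: x ahead of the robot, y to its left, z up, the work surface at z = 0. Lengths are in m, angles in rad, forces in N, time in s.
With the tool pointing down it reaches from about 0.4 to 0.925 m from the base axis. Payload 12.5 kg.
Tool frame: the origin (TCP) lies midway between the tips of the shut fingers; the grasp point (between the pads) lies 19 mm behind it (manip.grip_depth is the distance from the TCP to the grasp point, in m); x points along the fingers, z is the direction in which the jaws open and shut, and the axes are right-handed (so a half turn about x gives the same grasp; the last joint's range is limited). The gripper opens to 95 mm and grips with 3 to 60 N. Pads are 20 mm wide; open, the fingers measure 119 mm over their backs; the gripper's body (75 mm by 180 mm) begins 59 mm behind the grasp point.
Start: joints at [-0.106, 0.491, 1.559, -0, 1.092, -0.106], TCP at [0.625, 0, 0.192] pointing down, gripper open.
Joint ranges: [-3.1, 3.1], [-0.84, 2.19], [0.05, 2.79], [-1.13, 4.28], [0.06, 2.93], [-2.69, 2.69]. Speed limits (rad/s): [2.22, 2.22, 2.79, 3.14, 3.14, 3.14].

INTERFACE

Orientations are given as a unit quaternion [x, y, z, w].
In Python, from station import manip, cams, cut_out, place_of gives the robot as it stands.
- The arm moves only by the tool jog_arm, never from a script. Its argument "motion" is one flat list of numbers, 7 for each row, row after row: the shift along the tool's x, y, z as a fraction of full scale, then the turn, a rotation vector about the tool's x, y, z as a fraction of full scale, then the closure in counts, from 0 (fully open) to 255 (shut). In form: [dx, dy, dz, ax, ay, az, hand, dx, dy, dz, ax, ay, az, hand, ...]. A call has 1 to 10 rows; each row shifts and turns the commanded pose from where the row before left it, along the tool's axes as they then stand; what a row does not reach is not made up. Full scale, the value 1, is 15 cm for a shift and 45 degrees for a turn. A row lasts 1/10 s, in which the tool goes at most 50 mm and 8.59 degrees, less where a joint would pass 70% of its speed; a pose out of reach is approached as far as the arm can. A call with a number of a shift or a turn outside -1 to 1 is refused whole. A call with a gripper value outside its range is refused whole. The fingers move at their own pace and stop on an object; "force" is the grip in N (left out, the last holds). Time passes only in rows, so rows that do not move let the fingers close. It gives the time, the measured TCP pose, the force and the opening at its end, in the units of the state.
- manip.get_obs(): the state, without advancing time (a new reading comes with each control period).
- cams.capture(name): name is "scene" or "side" or "wrist"; returns the picture (384x512x3 uint8, blue, green, red); there is no depth.
- cams.get_calibration(name): a dict with "fov_y" (degrees; the focal length in pixels is half the picture's height over the tangent of half this angle, whatever the lens; pixels are square), "cx", "cy" (the principal point, pixels), "camera_from_world" (4x4, takes a point from world to camera coordinates). Camera axes: x right, y up, looking along -z (the intrinsics and any distortion apply to the point x, -y, -z); pixel columns grow to the right and rows downward; lengths in m; the calibration is good to about 2 mm. The wrist camera is an equidistant fisheye: a pixel r from the principal point sees the ray r / f radians off the axis. A picture is of the moment at which its call begins: read the wrist's pose just before it. get_calibration takes no time and is no camera call; for the wrist camera it gives the pose at the moment of the call.
- manip.job_done(): hands the job in, once; it reports no verdict.
Trained networks look in the newest picture that a camera, given by its name, has taken for a name from the list of things; names that differ only in an ending like _2 or _b are one class to them, and where a whole thing is asked for, a point or a joint stands for the part that bears it (a point fixed in the world has none). Each returns a list of dicts, best first, with "conf" (0 to 1); they miss things now and then, are a little off and sometimes report something else, mostly with a low value. They report only what shows in the picture. A call takes as long as a camera call. They do not tell look-alikes from the thing itself.
- cut_out(camera, name): "region" (384x512 bool, what is visible of it) and "bbox" ([centre column, centre row, width, height] as shares, 0 to 1, of the picture: columns of its width, rows of its height, round what is visible of it).
- place_of(camera, name): "at" ([column, row] as shares, 0 to 1, of the picture: columns of its width, rows of its height: a listed point, or the origin of a listed thing).
The state is a dict: "t": time; "joint_pos": joint angles; "dq": joint speeds; "tau": joint torques, N m; "position": TCP position; "tcp_rot": TCP orientation; "wrist_force": force on the tool from outside, world axes, zero at the start; "ft_torque": the same for the moment, N m; "opening": finger opening in m.
Only numpy, scipy, OpenCV 4.12 (cv2) and the standard library are available. Lean on these libraries where they do the work, as an engineer would, in place of code of your own. Each camera call takes 0.05 s, during which the arm holds its last target.

TASK

A wooden plug is stuck in the paper yarn tube that is strapped in the cradle. Take the wooden push rod from its rest, slide its nose into the tube's mouth and push gently until its collar seats lightly against the mouth and the plug has dropped out of the far end into the metal catch tray; then draw the rod out and lay it back in its rest as it was. Do not force it, since the tube bruises easily, and leave the other things on the table where they are.

Things in the scene. Friction and masses are not known exactly. Their poses are not given: they have to be found in the camera images.
- drift: Push rod, plain beech, 214 mm long, about 90 g, lying level in its rest. Origin: middle of the handle, on the axis; +x to the nose, z up. Handle flat-sided, 26 mm wide and high, x -48 to +48 mm: grip it across the flats at the origin. Then a round collar (36 mm dia, x 48 to 54 mm) and the round nose, 24 mm dia, 112 mm long (x 54 to 166 mm), its last 8 mm tapered to 16 mm dia.
- collar: The rod's collar (fixed to the rod). Origin: centre of its front face, which seats on the tube's mouth, 54 mm ahead of the rod's origin; axes as the rod's.
- nose_tip (a point): Tip of the rod's nose, on the axis, 166 mm ahead of the rod's origin; axes as the rod's.
- rest: The rod's wooden rest, fixed: base 190 x 64 x 12 mm with two notched uprights. Origin: centre of the underside; +x the way the nose points. Rear notch (x = -78 mm, 45 mm wide, floor 35 mm up) takes the handle's end, front notch (x = +70 mm, 39 mm wide, floor 36 mm up) the nose; the cheeks lean outward and rise 14 mm above the floors. Between them the handle is free on both sides.
- rest_seat (a point): Where the rod's origin lies when the rod is in its rest: 48 mm above the table, at x = -40 mm of the rest; axes as the rest's (x the way the nose points).
- rest_nose (a point): Where the tip of the rod's nose lies when the rod is in its rest, 48 mm above the table.
- cradle: Wooden cradle, fixed; the cardboard yarn tube is strapped in its saddles (highest point 88 mm). Origin: on the table below the tube; +x is the pushing direction along the tube, mouth at the -x end. Tube: about 10 cm long, 32 mm outside, 26 mm bore, open at both ends, cannot move. Strapped in by hand, its place along x is NOT measured: mouth anywhere from x = -36 to -62 mm; feel for it.
- bore (a point): A point on the tube's axis, 70 mm above the table, straight over the cradle's origin; axes as the cradle's (x along the bore in the pushing direction). The bore is level. The tube's wall and rim take at most 25 N from the rod, in any direction.
- plug: The stuck beech plug, 25.7 mm dia, 25 mm long, with a small hole, near the middle of the bore. Origin: its centre; x along its axis. It is tight all along the bore and resists sliding with about 9 to 16 N; once its rear end has left the tube it falls free. The rod's nose is longer than the tube, so the plug drops a little before the collar seats.
- tray: Shallow aluminium catch tray with a grey lining, fixed, under and beyond the tube's far end: 130 x 100 mm, 26 mm high, walls 4 mm. Origin: centre of the underside; x about along the tube.
- coat_button: Bystander: a four-hole button, 45 mm dia, 6 mm thick. Origin: centre of the underside.
- bobbin: Bystander: a sewing machine bobbin, 21 mm dia, 12 mm high. Origin: centre of the underside.
- thread_spool: Bystander: a wooden thread spool, 32 mm dia, 40 mm high, upright. Origin: centre of the underside.
- scissors: Bystander: dressmaking scissors lying flat, 195 mm long, 10 mm high. Origin: below the pivot; x towards the points.
- cotton_ball: Bystander: a wound ball of crochet cotton, 72 mm dia, 58 mm high. Origin: centre of the underside.
- spare_tube: Bystander: an empty yarn tube standing upright, 32 mm dia, 100 mm high. Origin: centre of the underside.
- hoop: Bystander: an embroidery hoop lying flat, 132 mm dia, 9 mm high. Origin: centre of the underside.
- bead_jar: Bystander: a small amber glass jar, 52 mm dia, 70 mm high. Origin: centre of the underside.
Things that resemble listed ones, but are neither listed nor needed, are in the scene too. There is more than one size of the cradle; the job needs the middle-sized. What is shaped like the rest but red is not meant.

How it is judged:
By the outcome, as a careful person would: the job done as asked, in the order asked, and still so for the second after the job is handed in, with the robot touching nothing.
It also fails if it takes over 61 s, if anything falls off the work surface, if the arm or the gripper's body presses on something with over 40 N, if the wrist force passes 120 N, or if a joint passes its speed limit or range.

## Working session

There is one attempt and no reset: what is moved stays moved. The work goes in short steps, Python scripts to look and compute and a tool call to move; the robot and the scene stay as the last step left them, time stands still between calls to the robot, and variables do not carry over. Pictures are saved under pics/ and viewed, and the job is handed in when it is done.

Besides the shell and the picture viewer there is one more tool, called after "Request:" as name(argument=value, ...), one argument or row to a line, values as JSON. jog_arm: Moves the arm, as the interface text tells. Shift numbers are shares of 15 cm and turn numbers shares of 45 degrees, none past 1 either way. Its arguments: {"type":"object","properties":{"motion":{"type":"array","items":{"type":"number"}},"force":{"type":"number"}},"required":["motion"]}

```bash
ls; mkdir -p pics
python3 - <<'E'
from station import manip,cams
import cv2
print(manip.get_obs())
for n in("scene","side","wrist"):
    im=cams.capture(n); cv2.imwrite(f"pics/{n}0.png",im); print(n,cams.get_calibration(n))
E
```

```text
pics
{'t': 0.0, 'joint_pos': array([-1.05599910e-01,  4.91582409e-01,  1.55945231e+00,  3.63747792e-05,
        1.09168207e+00, -1.05568330e-01]), 'dq': array([-1.99182768e-04,  2.96607543e-03, -1.33017575e-05,  2.92311417e-04,
       -4.56805623e-04,  7.57342593e-04]), 'tau': array([-9.52334158e-04, -6.12640929e+01, -2.58175153e+01,  6.92750537e-02,
        4.83079045e-02, -1.38641695e-05]), 'position': array([6.24734955e-01, 6.04469704e-05, 1.90946579e-01]), 'tcp_rot': array([7.03316219e-05, 7.07500696e-01, 3.61307473e-05, 7.06712643e-01]), 'wrist_force': array([-0.66924763, -0.17623049,  0.47970446]), 'ft_torque': array([ 0.00604474, -0.04686301,  0.03106808]), 'opening': 0.09517249214486626}
scene {'fov_y': 46.22373014851048, 'cx': 252.95993733270188, 'cy': 195.72131006972566, 'camera_from_world': array([[-0.6322101 ,  0.77475649, -0.00792283,  0.39722711],
       [-0.51873043, -0.41564995,  0.74709696,  0.18995169],
       [ 0.57552509,  0.47643206,  0.66466786, -1.79160588],
       [ 0.        ,  0.        ,  0.        ,  1.        ]])}
side {'fov_y': 47.242846641788546, 'cx': 251.90410034109655, 'cy': 193.28651857336155, 'camera_from_world': array([[-0.90862897, -0.41717076,  0.01902512,  0.45994075],
       [ 0.29365448, -0.60588209,  0.73937402, -0.25311911],
       [-0.29691824,  0.67740347,  0.67302608, -1.33618111],
       [ 0.        ,  0.        ,  0.        ,  1.        ]])}
wrist {'fov_y': 65.70646984690485, 'cx': 257.4756297186021, 'cy': 199.0605512887183, 'camera_from_world': array([[ 9.99999389e-01, -6.49050440e-04,  8.94587805e-04,
        -6.25023391e-01],
       [ 8.53006229e-04,  9.67918127e-01, -2.51264348e-01,
         2.78427534e-02],
       [-7.02804516e-04,  2.51264958e-01,  9.67918089e-01,
        -3.88656146e-01],
       [ 0.00000000e+00,  0.00000000e+00,  0.00000000e+00,
         1.00000000e+00]])}
```

View pics/scene0.png

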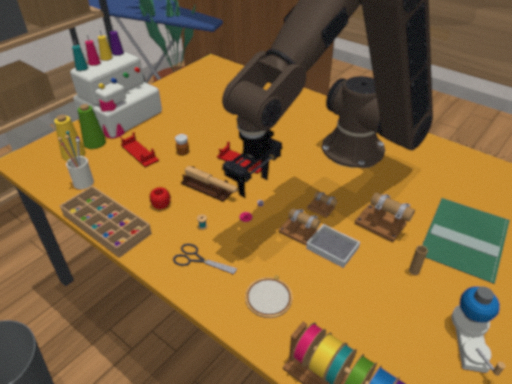

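View pics/side0.png

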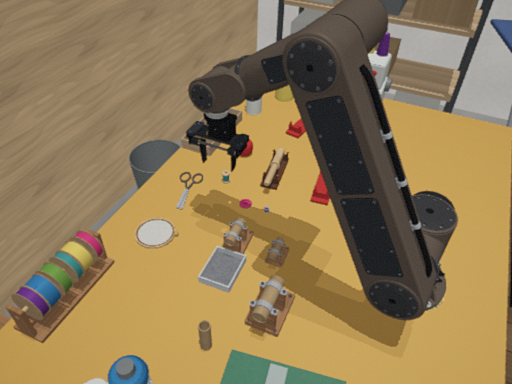

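View pics/wrist0.png

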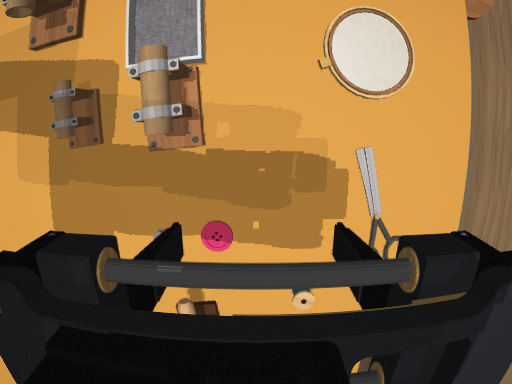

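```bash
cat > h.py <<'E'
import numpy as np,cv2
from station import manip,cams,cut_out,place_of
from scipy.optimize import least_squares
def ray(cal,px,fish=False):
    f=192/np.tan(np.radians(cal['fov_y'])/2)
    x=(px[0]-cal['cx']);y=(px[1]-cal['cy'])
    if fish:
        r=np.hypot(x,y);th=r/f;s=np.sin(th)/max(r,1e-9);d=np.array([x*s,-y*s,-np.cos(th)])
    else:
        d=np.array([x/f,-y/f,-1.])
    T=cal['camera_from_world'];R=T[:3,:3];c=-R.T@T[:3,3];d=R.T@d
    return c,d/np.linalg.norm(d)
def onz(cal,px,z,fish=False):
    c,d=ray(cal,px,fish);return c+d*(z-c[2])/d[2]
def tri(rs):
    A=np.zeros((3,3));b=np.zeros(3)
    for c,d in rs:
        P=np.eye(3)-np.outer(d,d);A+=P;b+=P@c
    p=np.linalg.solve(A,b);return p,[np.linalg.norm((np.eye(3)-np.outer(d,d))@(p-c)) for c,d in rs]
def proj(cal,p,fish=False):
    f=192/np.tan(np.radians(cal['fov_y'])/2)
    T=cal['camera_from_world'];q=T[:3,:3]@np.asarray(p)+T[:3,3]
    x,y,z=q[0],-q[1],-q[2]
    if fish:
        r=np.hypot(x,y);th=np.arctan2(r,z);k=f*th/r
    else:k=f/z
    return np.array([cal['cx']+k*x,cal['cy']+k*y])
E
python3 - <<'E'
from h import *
Z={'drift':.048,'collar':.048,'nose_tip':.048,'rest_seat':.048,'rest_nose':.048,'rest':0,'cradle':0,'bore':.07,'tray':0,'plug':.07}
for cam in('scene','side','wrist'):
    cal=cams.get_calibration(cam)
    for n in Z:
        if cam=='wrist' and n not in('cradle','bore','tray','plug'):continue
        for r in place_of(cam,n)[:4]:
            px=np.array(r['at'])*[512,384]
            print(cam,n,round(r['conf'],2),px.round(1),onz(cal,px,Z[n],cam=='wrist').round(4))
a=cv2.imread('pics/scene0.png')[150:250,170:350];b=cv2.imread('pics/side0.png')[130:320,180:330]
cv2.imwrite('pics/z1.png',cv2.resize(a,None,fx=4,fy=4,interpolation=2));cv2.imwrite('pics/z2.png',cv2.resize(b,None,fx=3,fy=3,interpolation=2))
print(manip.get_obs()['t'])
E
```

```text
scene drift 0.56 [197.8 171.7] [ 0.5346 -0.3308  0.048 ]
scene collar 0.57 [210.1 178.4] [ 0.5346 -0.2703  0.048 ]
scene nose_tip 0.87 [238.5 188.2] [ 0.5123 -0.1581  0.048 ]
scene nose_tip 0.7 [195.5 175.9] [ 0.5569 -0.3203  0.048 ]
scene rest_seat 0.86 [198.3 174.8] [ 0.5461 -0.3169  0.048 ]
scene rest_seat 0.82 [132.8 138.5] [ 0.5446 -0.6777  0.048 ]
scene rest_seat 0.66 [230.4 148.8] [ 0.3569 -0.3318  0.048 ]
scene rest_nose 0.87 [154.6 155.5] [ 0.566  -0.5256  0.048 ]
scene rest_nose 0.7 [270.2 159.5] [ 0.3159 -0.1724  0.048 ]
scene rest_nose 0.59 [235.3 189.2] [ 0.5231 -0.1631  0.048 ]
scene rest 0.9 [207.  186.7] [ 0.5355 -0.2895  0.    ]
scene rest 0.58 [139.9 146.6] [ 0.524  -0.6725  0.    ]
scene rest 0.53 [239.1 157.5] [ 0.3303 -0.3128  0.    ]
scene cradle 0.77 [298.6 235.6] [0.5271 0.1057 0.    ]
scene cradle 0.75 [380.7 225.1] [0.3207 0.2878 0.    ]
scene cradle 0.68 [321.6 210.9] [0.3844 0.1007 0.    ]
scene bore 0.85 [305.4 218.8] [0.5122 0.1159 0.07  ]
scene bore 0.72 [391.2 202.9] [0.2794 0.2897 0.07  ]
scene bore 0.67 [326.1 202.1] [0.4069 0.1246 0.07  ]
scene tray
[... 850 characters left out ...]
side cradle 0.74 [267.1 315.8] [0.3206 0.3025 0.    ]
side cradle 0.65 [153.3 235.2] [0.7771 0.1859 0.    ]
side cradle 0.56 [278.5 258.1] [0.3695 0.0975 0.    ]
side bore 0.95 [238.  230.7] [0.5069 0.1058 0.07  ]
side bore 0.95 [273.9 297.8] [0.3111 0.2853 0.07  ]
side bore 0.74 [274.7 248.9] [0.3752 0.1247 0.07  ]
side tray 0.8 [220.  272.6] [0.5088 0.2266 0.    ]
wrist cradle 0.93 [171.6  93.5] [0.5133 0.1131 0.    ]
wrist cradle 0.93 [ 83.  111.3] [0.3749 0.101  0.    ]
wrist cradle 0.19 [297.8 284.5] [ 0.6857 -0.1618  0.    ]
wrist bore 0.98 [154.   89.2] [0.5134 0.1116 0.07  ]
wrist bore 0.91 [ 62.8 106.4] [0.3893 0.105  0.07  ]
wrist tray 0.78 [168.9  20.4] [0.5075 0.2166 0.    ]
1.35
```

```bash
ls pics
```

```text
scene0.png
side0.png
wrist0.png
z1.png
z2.png
```

View pics/z1.png

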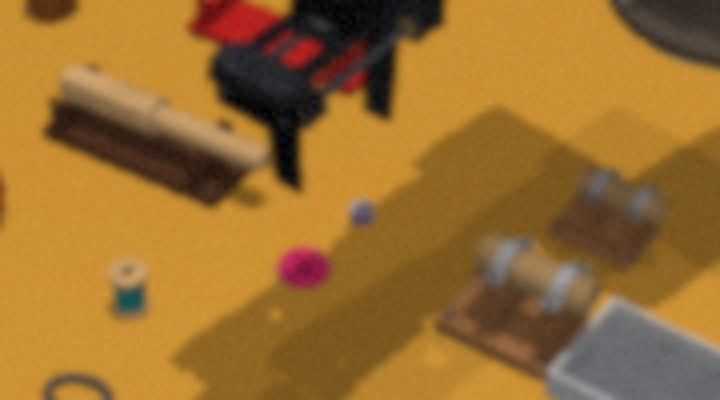

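View pics/z2.png

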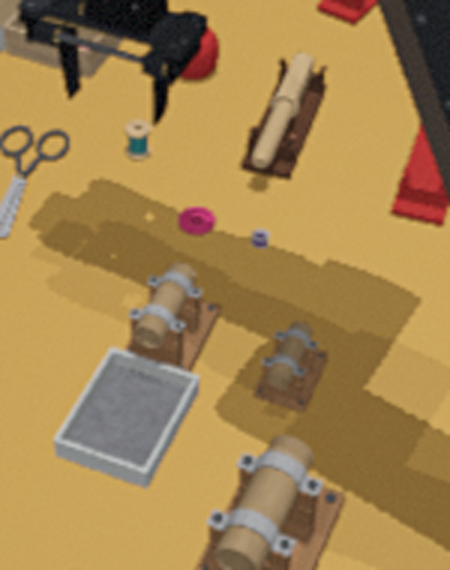

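Request:
jog_arm(
  motion=[0,-0.3,-0.18,0,0,0,0,0,-0.3,-0.18,0,0,0,0,0,0,0,0,0,0,0],
)

```text
t: 1.65
position: [0.5714, -0.0893, 0.1917]
tcp_rot: [0.001, 0.707, -0.001, 0.707]
wrist_force: [1.3, 0.5, -0.3]
opening: 0.0952
```

```bash
cat > look.py <<'E'
import sys
from h import *
tag=sys.argv[1]; names=sys.argv[2].split(',')
Z={'drift':.048,'collar':.048,'nose_tip':.048,'rest_seat':.048,'rest_nose':.048,'rest':0,'cradle':0,'bore':.07,'tray':0,'plug':.07}
cal=cams.get_calibration('wrist');im=cams.capture('wrist');cv2.imwrite(f'pics/{tag}.png',im)
np.save(f'pics/{tag}.npy',cal,allow_pickle=True)
for n in names:
    for r in place_of('wrist',n)[:3]:
        px=np.array(r['at'])*[512,384]
        print(n,round(r['conf'],2),px.round(1),onz(cal,px,Z[n],True).round(4))
o=manip.get_obs();print(o['t'],o['position'],o['tcp_rot'])
E
python3 look.py w1 cradle,bore,tray
```

```text
cradle 0.9 [213.8  25.4] [0.5157 0.1144 0.    ]
cradle 0.8 [114.3  44.9] [0.3737 0.103  0.    ]
bore 0.95 [100.3  32.9] [0.3898 0.0995 0.07  ]
bore 0.63 [202.    7.9] [0.5125 0.1124 0.07  ]
tray 0.55 [191.8 175.3] [ 0.4841 -0.0858  0.    ]
1.85 [ 0.57405109 -0.08522202  0.19165618] [-7.35153464e-05  7.06918416e-01  1.04420238e-04  7.07295085e-01]
```

View pics/w1.png

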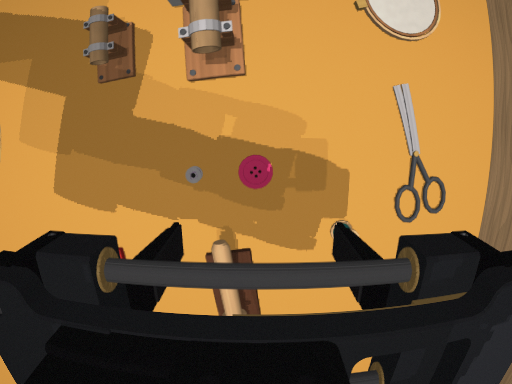

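Request:
jog_arm(
  motion=[0,-0.32,-0.05,0,0,0,0,0,-0.32,-0.05,0,0,0,0,0,-0.32,-0.05,0,0,0,0,0,-0.32,-0.05,0,0,0,0,0,-0.32,-0.05,0,0,0,0,0,-0.32,-0.05,0,0,0,0,0,0,0,0,0,0,0],
)

```text
t: 2.55
position: [0.5283, -0.3779, 0.1908]
tcp_rot: [0.001, 0.707, -0.001, 0.707]
wrist_force: [-0.7, 1.0, 0.1]
opening: 0.0949
```

```bash
python3 look.py w2 drift,collar,nose_tip,rest,rest_seat,rest_nose
```

```text
drift 0.66 [272.6 139.8] [ 0.5458 -0.3262  0.048 ]
drift 0.3 [271.3 143.1] [ 0.5443 -0.3299  0.048 ]
collar 0.76 [260.9  91. ] [ 0.5328 -0.271   0.048 ]
nose_tip 0.74 [250.4   2.1] [ 0.5213 -0.1627  0.048 ]
nose_tip 0.57 [274.3 139.5] [ 0.5477 -0.3258  0.048 ]
rest 0.78 [265.5 107.3] [ 0.5393 -0.2869  0.    ]
rest 0.74 [271.8 140.6] [ 0.5473 -0.3298  0.    ]
rest 0.72 [249.7   3.3] [ 0.5194 -0.1437  0.    ]
rest_seat 0.89 [274.  142.7] [ 0.5474 -0.3294  0.048 ]
rest_seat 0.76 [114.4 148.5] [ 0.3545 -0.3305  0.048 ]
rest_nose 0.91 [293.6 290.5] [ 0.5758 -0.5198  0.048 ]
rest_nose 0.47 [382.5 160.3] [ 0.6793 -0.3472  0.048 ]
2.9 [ 0.5293138  -0.37227845  0.1917904 ] [-7.41077737e-04  7.07002110e-01  6.94031391e-04  7.07210708e-01]
```

View pics/w2.png

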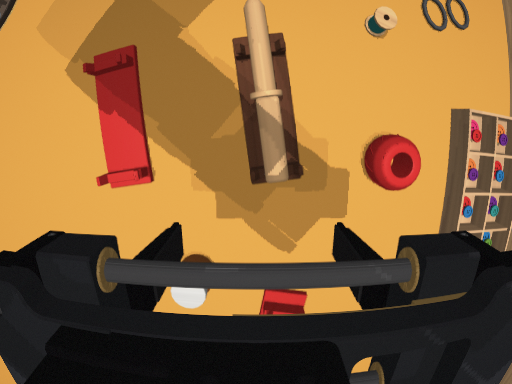

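Run:
```python
import cv2
im=cv2.imread('pics/w2.png')[0:195,215:320]
im=cv2.resize(im,None,fx=4,fy=4,interpolation=cv2.INTER_CUBIC)[:,:]
cv2.imwrite('pics/z3.png',cv2.resize(im,None,fx=.75,fy=.75))
im=cv2.imread('pics/wrist0.png')[0:165,115:220]
cv2.imwrite('pics/z4.png',cv2.resize(im,None,fx=3,fy=3,interpolation=cv2.INTER_CUBIC))
```

```text
(no output)
```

View pics/z3.png

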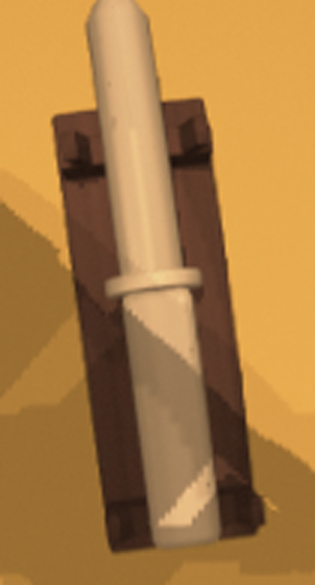

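View pics/z4.png

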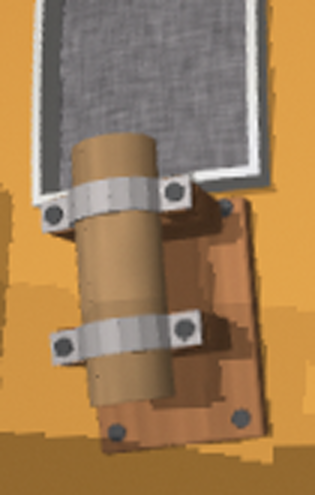

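```bash
cat >> h.py <<'E'
def fitaxis(z,obs,x0):
    """obs: list of (c,d,signed r). axis through (x,y=yref,z), yaw. sign: + = right(+x) side"""
    def res(p):
        a=np.array([np.cos(p[1]),np.sin(p[1]),0]);o=np.array([p[0],x0[2],z+(p[2] if len(p)>2 else 0)])
        out=[]
        for c,d,r in obs:
            n=np.cross(d,a);n/=np.linalg.norm(n)
            # orient n to +x
            n=n*np.sign(n[0]); out.append(((c-o)@n)-r)
        return out
    s=least_squares(res,x0[:2]);return s.x,np.array(s.fun)
E
python3 - <<'E'
from h import *
cal=np.load('pics/w2.npy',allow_pickle=True).item()
P=lambda u,o:((u[0]+.5)/3-.5+o,(u[1]+.5)/3-.5)
R=lambda u,o,cal:ray(cal,P(u,o),True)
E=[((88,25),-.012),((118,265),-.012),((103,150),-.012),((148,25),.012),((180,265),.012),((164,150),.012)]
obs=[(*R(u,215,cal),r) for u,r in E]
s,f=fitaxis(.048,obs,(.53,np.radians(97),-.3));print('nose',s[0],np.degrees(s[1]),f*1e3)
E2=[((125,295),-.013),((153,540),-.013),((191,295),.013),((219,540),.013)]
obs=[(*R(u,215,cal),r) for u,r in E2]
s2,f=fitaxis(.048,obs,(.53,np.radians(97),-.3));print('handle',s2[0],np.degrees(s2[1]),f*1e3)
print('collar51',onz(cal,P((154,281),215),.048,True))
print('rear-48 low edge',onz(cal,P((186,547),215),.035,True),onz(cal,P((186,547),215),.048,True))
print('tip',onz(cal,P((122,-3),215),.048,True))
cal=np.load('pics/w2.npy',allow_pickle=True).item()
# wrist0 calib from first print
cal0=dict(cal);cal0['camera_from_world']=np.array([[ 9.99999389e-01, -6.49050440e-04,  8.94587805e-04,-6.25023391e-01],[ 8.53006229e-04,  9.67918127e-01, -2.51264348e-01,2.78427534e-02],[-7.02804516e-04,  2.51264958e-01,  9.67918089e-01,-3.88656146e-01],[0,0,0,1]])
E3=[((72,140),-.016),((80,255),-.016),((90,395),-.016),((155,140),.016),((164,255),.016),((173,395),.016)]
obs=[(*R(u,115,cal0),r) for u,r in E3]
s,f=fitaxis(.07,obs,(.51,np.radians(97),.112));print('tube',s[0],np.degrees(s[1]),f*1e3)
for u in((132,402),(115,135)):print(onz(cal0,P(u,115),.086,True),onz(cal0,P(u,115),.07,True))
E
```

```text
nose 0.5401813512466322 96.55964167288893 [ 0.81906927  0.77675831  0.49351913 -0.64733257 -0.4428253  -1.00448492]
handle 0.542375197672681 96.59821101540446 [ 0.84176263  0.44028755 -0.88247749 -0.40373896]
collar51 [ 0.53844512 -0.27359588  0.048     ]
rear-48 low edge [ 0.55159927 -0.37724872  0.035     ] [ 0.55072858 -0.3746441   0.048     ]
tip [ 0.52692944 -0.1580861   0.048     ]
tube 0.5144875028627918 94.0412831122897 [ 0.35065751  1.23282964  0.62786419 -1.00732647 -0.0998103  -1.03667529]
[0.5231545  0.06272739 0.086     ] [0.51769627 0.06232043 0.07      ]
[0.51701256 0.15805214 0.086     ] [0.51122428 0.16276771 0.07      ]
```

Request:
jog_arm(
  motion=[0,0.315,0.098,-0.147,0,0,0,0.27,0,0,0,0,0,0,0.27,0,0,0,0,0,0,0.27,0,0,0,0,0,0,0.14,0,0,0,0,0,0,0,0,0,0,0,0,0,0,0,0,0,0,0,0],
)

```text
t: 3.6
position: [0.5439, -0.3261, 0.0498]
tcp_rot: [-0.041, 0.706, 0.041, 0.706]
wrist_force: [0.4, 0.1, 1.1]
opening: 0.0947
```

```bash
cat > st.py <<'E'
from h import *
from scipy.spatial.transform import Rotation as R
o=manip.get_obs();M=R.from_quat(o['tcp_rot']).as_matrix()
print(o['t'],o['position'].round(4),'xax',M[:,0].round(4),'yawy',np.degrees(np.arctan2(M[1,1],M[0,1])).round(2),o['wrist_force'].round(2),o['ft_torque'].round(3),o['opening'])
E
python3 st.py; python3 look.py w3 nose_tip
python3 - <<'E'
import cv2
cv2.imwrite('pics/w3b.png',cv2.resize(cv2.imread('pics/w3.png'),None,fx=1.5,fy=1.5))
E
```

```text
3.6 [ 0.5439 -0.3261  0.0498] xax [ 5.e-04 -3.e-04 -1.e+00] yawy 96.66 [0.36 0.07 1.13] [-0.016  0.006  0.014] 0.09470809499140688
3.7 [ 0.54414217 -0.3266633   0.05079365] [-0.04154403  0.70520976  0.04041084  0.70662597]
```

View pics/w3b.png

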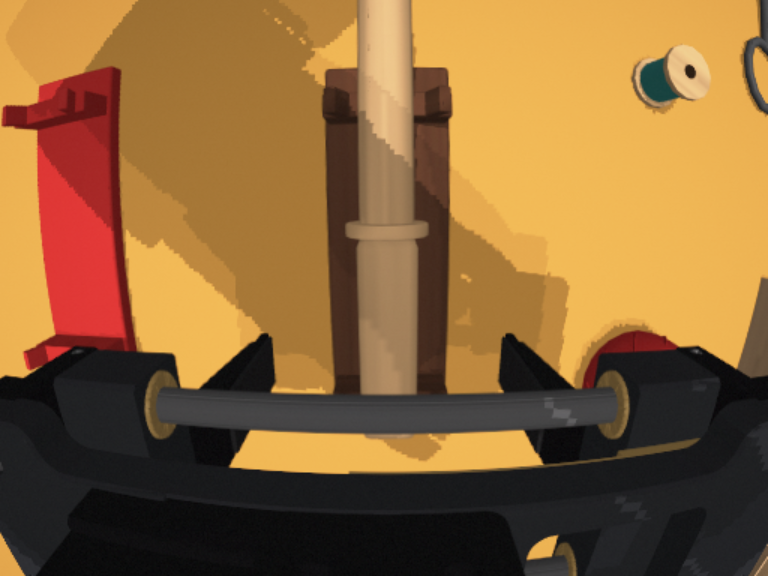

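Request:
jog_arm(
  motion=[0.141,0,0,0,0,0,0,0,0,0,0,0,0,0,0,0,0,0,0,0,255,0,0,0,0,0,0,255,0,0,0,0,0,0,255,0,0,0,0,0,0,255,0,0,0,0,0,0,255,0,0,0,0,0,0,255,0,0,0,0,0,0,255],
  force=45,
)

```text
t: 4.6
position: [0.5433, -0.3265, 0.0279]
tcp_rot: [-0.041, 0.706, 0.041, 0.706]
wrist_force: [0.3, -0.4, -0.1]
opening: 0.0445
```

```bash
python3 st.py
```

```text
4.6 [ 0.5433 -0.3265  0.0279] xax [ 1.e-04  0.e+00 -1.e+00] yawy 96.62 [ 0.25 -0.41 -0.09] [0.056 0.012 0.005] 0.044539961820897686
```

Request:
jog_arm(
  motion=[0,0,0,0,0,0,255,0,0,0,0,0,0,255,0,0,0,0,0,0,255,0,0,0,0,0,0,255,0,0,0,0,0,0,255],
)

```text
t: 5.1
position: [0.5433, -0.3265, 0.0279]
tcp_rot: [-0.041, 0.706, 0.041, 0.706]
wrist_force: [-0.8, -0.5, 0.4]
opening: 0.0257
```

```bash
python3 st.py;python3 look.py w4 nose_tip,collar
python3 - <<'E'
import cv2
cv2.imwrite('pics/w4b.png',cv2.resize(cv2.imread('pics/w4.png'),None,fx=1.5,fy=1.5))
E
```

```text
5.1 [ 0.5433 -0.3265  0.0279] xax [ 1.e-04 -0.e+00 -1.e+00] yawy 96.62 [-0.75 -0.46  0.43] [-0.056 -0.041 -0.023] 0.025707389942734093
collar 0.85 [254.3 150.4] [ 0.5352 -0.2724  0.048 ]
5.25 [ 0.54329416 -0.3264714   0.02789514] [-0.04078764  0.70589233  0.04079331  0.70596621]
```

View pics/w4b.png

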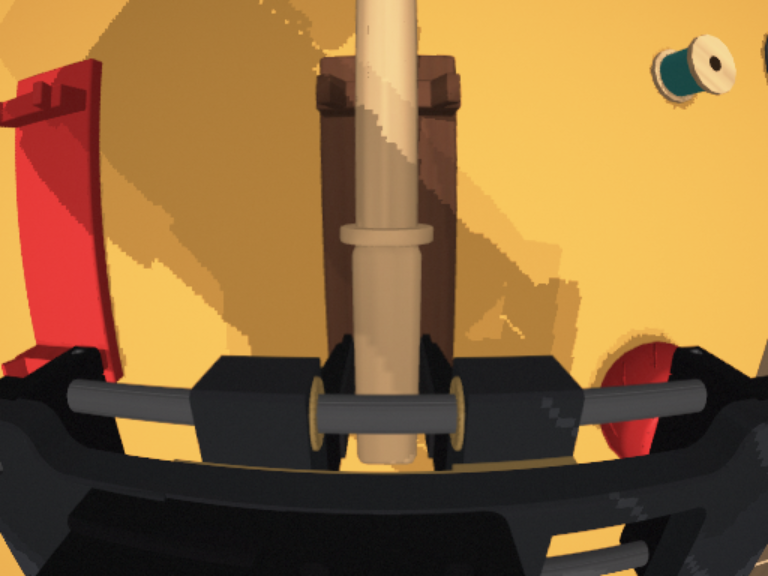

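Request:
jog_arm(
  motion=[-0.25,0,0,0,0,0,255,-0.25,0,0,0.058,0,0,255,0,0.3,-0.044,0,0,0,255,0,0.3,-0.044,0,0,0,255,0,0.3,-0.044,0,0,0,255,0,0.3,-0.044,0,0,0,255,0,0.3,-0.044,0,0,0,255,0,0.3,-0.044,0,0,0,255,0,0.3,-0.044,0,0,0,255,0,0.3,-0.044,0,0,0,255],
)

```text
t: 6.25
position: [0.4648, 0.0305, 0.103]
tcp_rot: [-0.025, 0.707, 0.025, 0.707]
wrist_force: [0.9, 0.2, -1.0]
opening: 0.0257
```

Request:
jog_arm(
  motion=[0,0,0,0,0,0,255,0,0,0,0,0,0,255],
)

```text
t: 6.45
position: [0.4654, 0.0297, 0.1031]
tcp_rot: [-0.026, 0.706, 0.026, 0.707]
wrist_force: [-0.1, -0.8, -1.1]
opening: 0.0254
```

```bash
python3 st.py;python3 look.py w5 bore,cradle
python3 - <<'E'
import cv2
cv2.imwrite('pics/w5b.png',cv2.resize(cv2.imread('pics/w5.png'),None,fx=1.5,fy=1.5,interpolation=2))
E
```

```text
6.45 [0.4654 0.0297 0.1031] xax [ 5.e-04 -2.e-04 -1.e+00] yawy 94.15 [-0.07 -0.82 -1.07] [-0.057  0.006 -0.02 ] 0.02535878669039911
bore 0.84 [155.1 114.1] [0.3803 0.1039 0.07  ]
bore 0.68 [327.7 117. ] [0.5136 0.1097 0.07  ]
cradle 0.88 [308.3 115.8] [0.5103 0.1118 0.    ]
cradle 0.83 [175.6 117.5] [0.3779 0.1019 0.    ]
6.6 [0.46582408 0.02804154 0.10287981] [-0.02433582  0.70658999  0.02425013  0.70678871]
```

View pics/w5b.png

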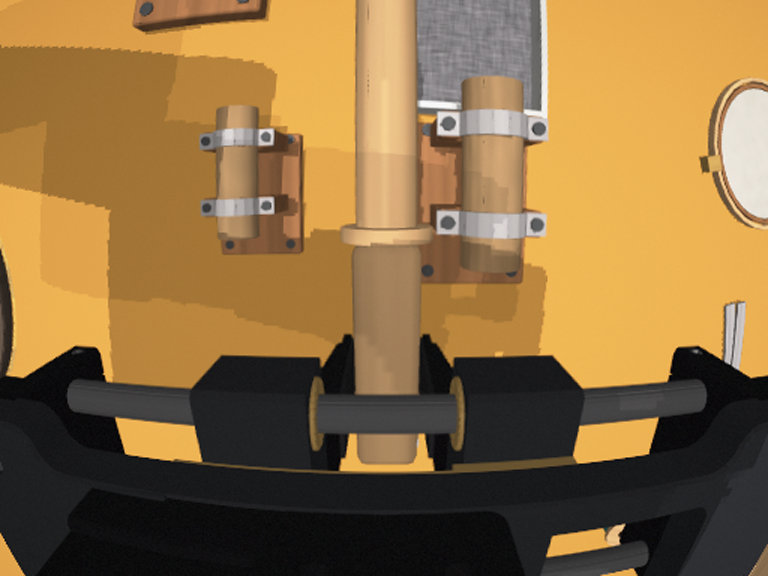

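Request:
jog_arm(
  motion=[0,0,0.32,0,0,0,255,0,0,0.32,0,0,0,255,0,0,0,0,0,0,255,0,0,0,0,0,0,255],
)

```text
t: 7.0
position: [0.5614, 0.0345, 0.1021]
tcp_rot: [-0.024, 0.707, 0.024, 0.706]
wrist_force: [-0.0, -0.7, -1.4]
opening: 0.0256
```

```bash
python3 st.py;python3 look.py w6 bore,cradle
python3 - <<'E'
import cv2
cv2.imwrite('pics/w6b.png',cv2.resize(cv2.imread('pics/w6.png')[0:200,140:340],None,fx=3,fy=3,interpolation=2))
cv2.imwrite('pics/w5c.png',cv2.resize(cv2.imread('pics/w5.png')[0:200,200:400],None,fx=3,fy=3,interpolation=2))
E
```

```text
7.0 [0.5614 0.0345 0.1021] xax [-0.0011 -0.     -1.    ] yawy 93.91 [-0.02 -0.71 -1.38] [-0.061  0.039 -0.01 ] 0.025571529754605016
bore 0.96 [199.2 112.3] [0.5122 0.1109 0.07  ]
bore 0.91 [ 64.5 120.4] [0.3887 0.1055 0.07  ]
cradle 0.81 [ 95.4 123.2] [0.3804 0.1013 0.    ]
cradle 0.69 [254.6 151.7] [0.5558 0.0764 0.    ]
cradle 0.59 [214.2 118.2] [0.5138 0.1075 0.    ]
7.15 [0.56021851 0.03500232 0.10275691] [-0.02434328  0.70705103  0.02437513  0.70632295]
```

View pics/w6b.png

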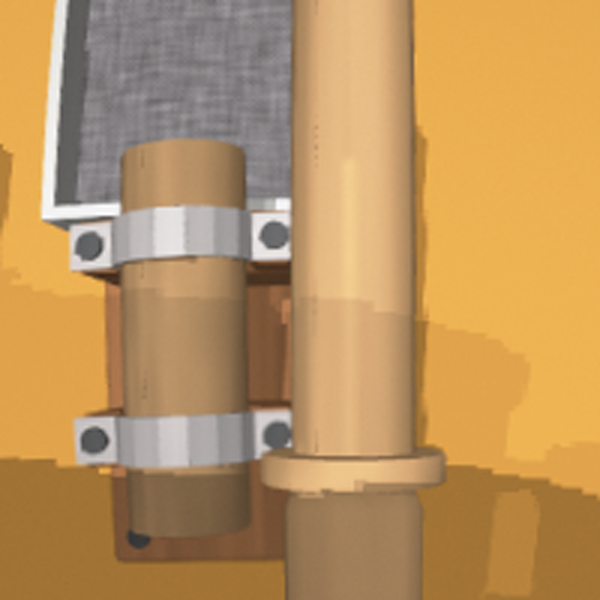

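View pics/w5c.png

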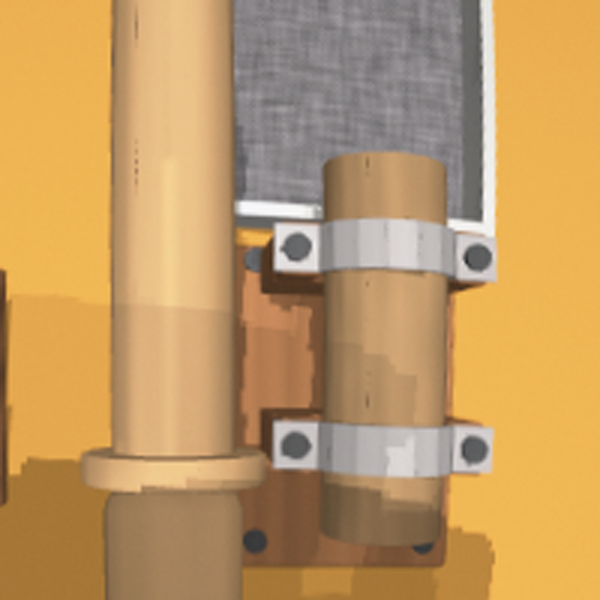

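Run:
```python
from h import *
def P(u,o):return ((u[0]+.5)/3-.5+o,(u[1]+.5)/3-.5)
D={'w6':(140,[(122,160),(127,510)],[(245,160),(250,510)],[(293,20),(292,440)],[(409,20),(414,440)],(188,537),(182,142)),
'w5':(200,[(323,170),(321,520)],[(447,170),(443,520)],[(113,20),(113,440)],[(231,20),(235,440)],(382,547),(384,153))}
for k,(o,tl,tr,nl,nr,m,fe) in D.items():
    cal=np.load(f'pics/{k}.npy',allow_pickle=True).item()
    g=lambda L,r:[(*ray(cal,P(u,o),True),r) for u in L]
    s,f=fitaxis(.07,g(tl,-.016)+g(tr,.016),(.51,1.64,.06));print(k,'tube x@y.06',s[0].round(4),np.degrees(s[1]).round(2),(f*1e3).round(2))
    s,f=fitaxis(.123,g(nl,-.012)+g(nr,.012),(.51,1.64,.06));print(k,'nose x@y.06',s[0].round(4),np.degrees(s[1]).round(2),(f*1e3).round(2))
    print('mouth top',onz(cal,P(m,o),.086,True).round(4),'far',onz(cal,P(fe,o),.086,True).round(4))
    T=cal['camera_from_world'];print('cam',(-T[:3,:3].T@T[:3,3]).round(4))
```

```text
w6 tube x@y.06 0.5172 94.1 [ 0.43  0.11 -0.42 -0.1 ]
w6 nose x@y.06 0.5597 94.14 [ 0.74  0.29 -0.74 -0.29]
mouth top [0.5196 0.063  0.086 ] far [0.5128 0.158  0.086 ]
cam [0.5566 0.1046 0.2947]
w5 tube x@y.06 0.518 94.47 [ 0.07 -0.04 -0.07  0.04]
w5 nose x@y.06 0.4635 94.37 [ 0.49  0.23 -0.49 -0.23]
mouth top [0.5143 0.062  0.086 ] far [0.5063 0.1577 0.086 ]
cam [0.46   0.0998 0.2957]
```

```bash
python3 st.py
python3 - <<'E'
from h import *
from scipy.spatial.transform import Rotation as R
o=manip.get_obs()
M=R.from_quat(o['tcp_rot']).as_matrix()
org=o['position']-.0201*M[:,0]
for n in('side','scene'):
    cal=cams.get_calibration(n);im=cams.capture(n)
    pts=[proj(cal,org+s*M[:,1]) for s in(-.048,.048,.054,.166)]
    print(n,np.round(pts,1))
    c=np.mean(pts,0).astype(int);x0,y0=c[0]-50,c[1]-40
    z=cv2.resize(im[y0:y0+80,x0:x0+100],None,fx=7,fy=7,interpolation=cv2.INTER_CUBIC)
    z2=z.copy()
    for p in pts: cv2.circle(z2,tuple(((p-[x0,y0]+.5)*7).astype(int)),3,(0,0,255),-1)
    cv2.imwrite(f'pics/{n}1.png',z2)
    for r in place_of(n,'nose_tip')[:2]: print(r['conf'],np.array(r['at'])*[512,384])
E
```

```text
7.15 [0.5602 0.035  0.1028] xax [-0.001  0.    -1.   ] yawy 93.95 [ 0.05  0.7  -0.28] [-0.094  0.     0.01 ] 0.025578134546209857
side [[238.3 189.9]
 [226.7 209.1]
 [225.9 210.3]
 [210.7 235.3]]
0.58 [208.2816 240.9984]
0.43 [243.2    151.7952]
scene [[262.7 197.4]
 [289.1 209.6]
 [290.8 210.4]
 [323.9 225.6]]
0.91 [326.7072 226.2912]
```

View pics/side1.png

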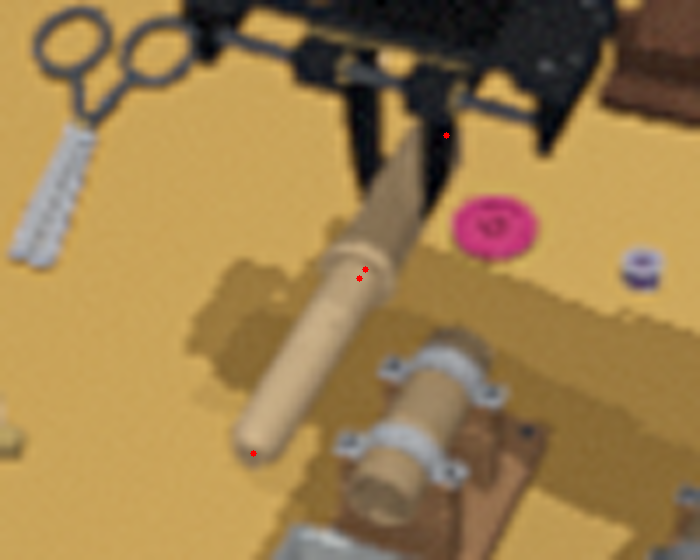

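View pics/scene1.png

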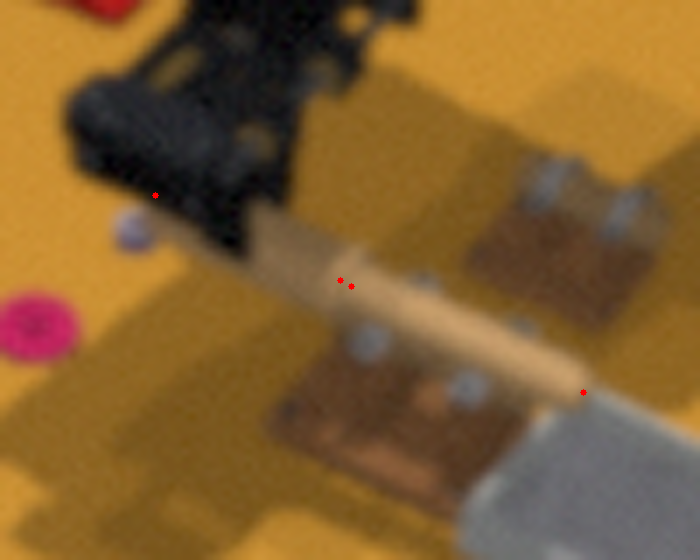

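Run:
```python
import cv2,numpy as np
ims=[cv2.imread(f'pics/{k}.png')[0:330,225:295] for k in('w4','w5','w6')]
cv2.imwrite('pics/cmp.png',np.hstack([cv2.resize(i[:170],None,fx=3.4,fy=3.4,interpolation=2) for i in ims]))
```

```text
(no output)
```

View pics/cmp.png

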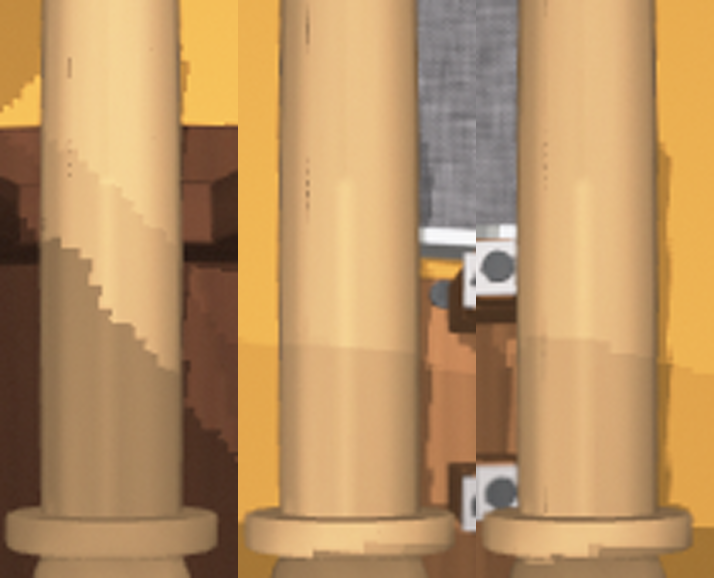

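Run:
```python
import cv2,numpy as np
def edges(im,row,c0,c1):
    p=im[row-1:row+2].astype(float).mean(0)  # cols x 3
    p=cv2.GaussianBlur(p[None],(0,0),.7)[0]
    g=np.linalg.norm(np.gradient(p,axis=0),axis=1)
    out=[]
    for a,b in((c0-9,c0+9),(c1-9,c1+9)):
        i=a+np.argmax(g[a:b]); y=g[i-1:i+2]; out.append(i+.5*(y[0]-y[2])/(y[0]-2*y[1]+y[2]))
    return out
for k in('w4','w5','w6'):
    im=cv2.imread(f'pics/{k}.png')
    print(k)
    for row,a,b in((10,238,278),(20,238,278),(30,238,278),(60,237,278),(90,237,278),(120,237,278),(140,237,278),(156,227,288),(185,235,280),(205,235,280),(300,238,276)):
        e=edges(im,row,a,b);print(row,np.round(e,2),round(e[1]-e[0],2))
```

```text
w4
10 [238.38 277.78] 39.4
20 [236.17 279.9 ] 43.73
30 [236.15 278.46] 42.31
60 [236.85 276.84] 39.99
90 [236.51 277.36] 40.85
120 [236.69 277.77] 41.07
140 [236.71 277.67] 40.96
156 [226.29 288.17] 61.88
185 [234.71 280.2 ] 45.49
205 [235.13 279.72] 44.59
300 [230.61 284.48] 53.87
w5
10 [236.36 275.83] 39.46
20 [236.24 275.99] 39.75
30 [236.19 276.06] 39.87
60 [236.1 281.6] 45.5
90 [236.01 286.05] 50.04
120 [236.21 280.86] 44.65
140 [236.22 286.07] 49.86
156 [227.88 290.7 ] 62.82
185 [233.99 279.8 ] 45.81
205 [234.37 280.06] 45.69
300 [230.62 284.42] 53.81
w6
10 [236.36 277.78] 41.42
20 [236.22 277.79] 41.57
30 [235.97 277.93] 41.95
60 [237.43 281.02] 43.6
90 [236.82 281.13] 44.31
120 [234.8  281.04] 46.24
140 [236.79 281.98] 45.19
156 [227.21 285.89] 58.69
185 [235.36 280.64] 45.28
205 [234.38 280.04] 45.66
300 [230.62 284.43] 53.82
```

Request:
jog_arm(
  motion=[0,-0.275,0,0,0,0,255,0,-0.275,0,0,0,0,255,0,-0.275,0,0,0,0,255,0,-0.275,0,0,0,0,255,0,0,-0.279,0,0,0,255,0.177,0,0,0,0,0,255,0.176,0,0,0,0,0,255,0,0,0,0,0,0,255,0,0,0,0,0,0,255,0,0,0,0,0,0,255],
)

```text
t: 8.35
position: [0.5317, -0.1319, 0.0511]
tcp_rot: [-0.025, 0.706, 0.025, 0.707]
wrist_force: [-0.0, 0.2, -0.6]
opening: 0.0255
```

```bash
python3 st.py
cat > view2.py <<'E'
import sys
from h import *
from scipy.spatial.transform import Rotation as R
o=manip.get_obs()
M=R.from_quat(o['tcp_rot']).as_matrix()
org=o['position']-.0201*M[:,0]
out=[]
for n in('side','scene'):
    cal=cams.get_calibration(n);im=cams.capture(n)
    c=proj(cal,[.517,.05,.07]).astype(int);x0,y0=c[0]-28,c[1]-40
    z=cv2.resize(im[y0:y0+80,x0:x0+56],None,fx=7,fy=7,interpolation=cv2.INTER_CUBIC);out.append(z)
cv2.imwrite(f'pics/{sys.argv[1]}.png',np.hstack(out))
E
python3 view2.py v1; python3 st.py
```

```text
8.35 [ 0.5317 -0.1319  0.0511] xax [ 1.6e-03 -6.0e-04 -1.0e+00] yawy 94.03 [-0.02  0.23 -0.61] [-0.024 -0.036 -0.029] 0.025462186414335806
8.45 [ 0.5316 -0.1319  0.0511] xax [ 1.7e-03 -6.0e-04 -1.0e+00] yawy 94.02 [-0.4   0.64  0.16] [ 0.002 -0.037 -0.012] 0.026026878732078852
```

View pics/v1.png

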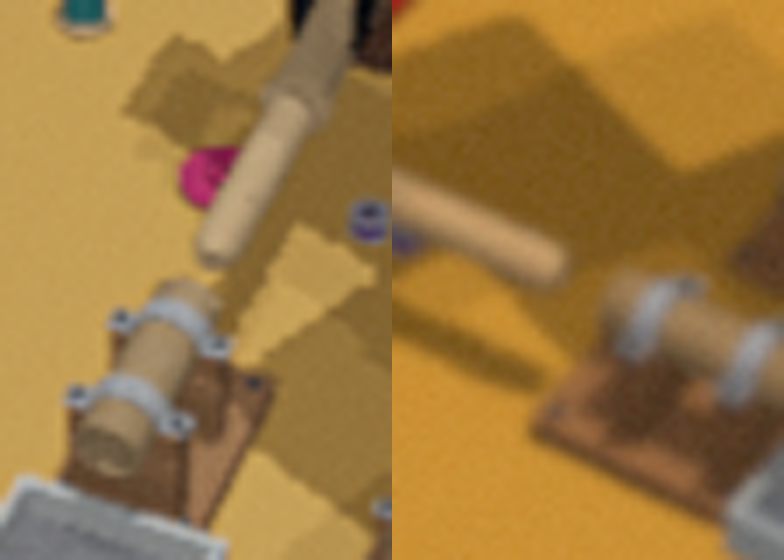

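Request:
jog_arm(
  motion=[0.008,0,-0.002,0,0,0,255,0,0.08,0,0,0,0,255,0,0.08,0,0,0,0,255,0,0,0,0,0,0,255,0,0,0,0,0,0,255],
)

```text
t: 8.95
position: [0.5291, -0.1073, 0.0489]
tcp_rot: [-0.025, 0.707, 0.025, 0.707]
wrist_force: [-0.5, -0.7, -0.8]
opening: 0.0254
```

```bash
python3 st.py;python3 view2.py v2; python3 st.py
```

```text
8.95 [ 0.5291 -0.1073  0.0489] xax [ 2.e-04 -1.e-04 -1.e+00] yawy 94.08 [-0.51 -0.71 -0.76] [-0.043 -0.036  0.003] 0.025428325149364644
9.05 [ 0.5292 -0.1079  0.0488] xax [ 3.e-04 -1.e-04 -1.e+00] yawy 94.02 [-0.26 -0.28 -0.39] [-0.021 -0.049  0.009] 0.025746221042871616
```

View pics/v2.png

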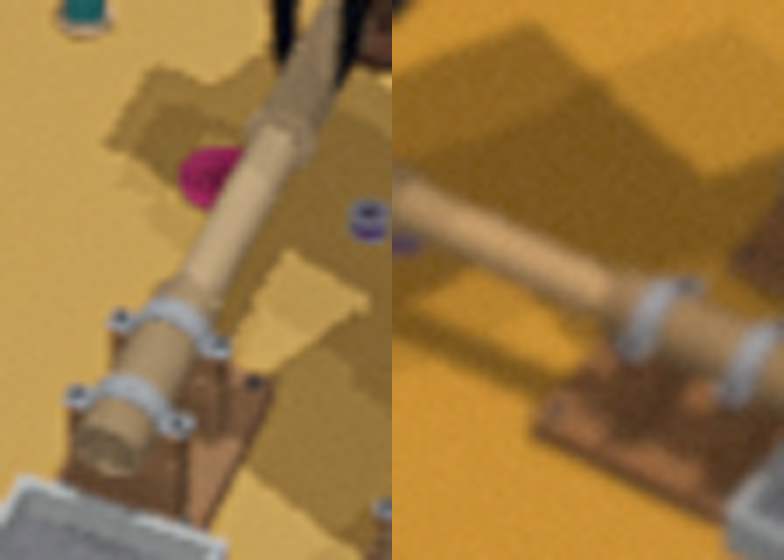

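Request:
jog_arm(
  motion=[-0.006,0,0,0,0,0,255,0,0.02,0,0,0,0,255,0,0.02,0,0,0,0,255,0,0,0,0,0,0,255,0,0,0,0,0,0,255],
)

```text
t: 9.55
position: [0.5286, -0.1019, 0.0496]
tcp_rot: [-0.025, 0.707, 0.025, 0.707]
wrist_force: [-0.1, -0.3, -1.3]
opening: 0.0255
```

```bash
python3 st.py
```

```text
9.55 [ 0.5286 -0.1019  0.0496] xax [ 1.e-04 -0.e+00 -1.e+00] yawy 94.02 [-0.09 -0.26 -1.32] [ 0.024 -0.008  0.011] 0.02546157562527228
```

Tip is at about y=0.064, around the mouth, and there is no contact yet. I'll creep in.

Request:
jog_arm(
  motion=[0,0.02,0,0,0,0,255,0,0.02,0,0,0,0,255,0,0,0,0,0,0,255],
)

```text
t: 9.85
position: [0.5281, -0.0956, 0.0496]
tcp_rot: [-0.025, 0.707, 0.025, 0.707]
wrist_force: [-0.3, 0.3, -0.8]
opening: 0.026
```

Request:
jog_arm(
  motion=[0,0.02,0,0,0,0,255,0,0.02,0,0,0,0,255,0,0,0,0,0,0,255],
)

```text
t: 10.15
position: [0.5277, -0.0896, 0.0496]
tcp_rot: [-0.025, 0.707, 0.025, 0.707]
wrist_force: [-0.3, -0.5, -1.2]
opening: 0.0253
```

```bash
python3 st.py
```

```text
10.15 [ 0.5277 -0.0896  0.0496] xax [-0.e+00  1.e-04 -1.e+00] yawy 94.02 [-0.26 -0.51 -1.2 ] [-0.023  0.049  0.014] 0.025329034093816604
```

Request:
jog_arm(
  motion=[0,0.02,0,0,0,0,255,0,0.02,0,0,0,0,255,0,0.02,0,0,0,0,255,0,0.02,0,0,0,0,255],
)

```text
t: 10.55
position: [0.5269, -0.0777, 0.0496]
tcp_rot: [-0.025, 0.707, 0.025, 0.707]
wrist_force: [-0.1, 0.8, -1.2]
opening: 0.0256
```

Request:
jog_arm(
  motion=[0,0.02,0,0,0,0,255,0,0.02,0,0,0,0,255,0,0.02,0,0,0,0,255],
)

```text
t: 10.85
position: [0.5263, -0.0688, 0.0496]
tcp_rot: [-0.025, 0.707, 0.025, 0.707]
wrist_force: [0.4, -0.2, -1.3]
opening: 0.0257
```

Request:
jog_arm(
  motion=[0,0.02,0,0,0,0,255,0,0.02,0,0,0,0,255,0,0.02,0,0,0,0,255],
)

```text
t: 11.15
position: [0.5264, -0.0611, 0.0499]
tcp_rot: [-0.026, 0.706, 0.024, 0.707]
wrist_force: [-0.6, -12.7, -0.1]
opening: 0.0255
```

```bash
python3 st.py
```

```text
11.15 [ 0.5264 -0.0611  0.0499] xax [ 0.0018 -0.002  -1.    ] yawy 94.06 [ -0.57 -12.68  -0.1 ] [-2.28   0.011  0.134] 0.02551618841119172
```

Request:
jog_arm(
  motion=[0,0.02,0,0,0,0,255,0,0.02,0,0,0,0,255,0,0.02,0,0,0,0,255],
)

```text
t: 11.45
position: [0.5257, -0.0524, 0.0499]
tcp_rot: [-0.026, 0.706, 0.024, 0.707]
wrist_force: [0.3, -12.7, -0.3]
opening: 0.0257
```

Request:
jog_arm(
  motion=[0,0.02,0,0,0,0,255,0,0.02,0,0,0,0,255,0,0.02,0,0,0,0,255],
)

```text
t: 11.75
position: [0.5251, -0.0434, 0.0499]
tcp_rot: [-0.026, 0.706, 0.024, 0.707]
wrist_force: [0.5, -12.2, 0.1]
opening: 0.0255
```

```bash
python3 st.py
```

```text
11.75 [ 0.5251 -0.0434  0.0499] xax [ 0.0016 -0.002  -1.    ] yawy 94.05 [  0.5  -12.22   0.14] [-2.277  0.004  0.18 ] 0.02552969472573102
```

Request:
jog_arm(
  motion=[0,0.02,0,0,0,0,255,0,0.02,0,0,0,0,255,0,0.02,0,0,0,0,255,0,0.02,0,0,0,0,255,0,0.02,0,0,0,0,255],
)

```text
t: 12.25
position: [0.5237, -0.0279, 0.0498]
tcp_rot: [-0.025, 0.706, 0.024, 0.707]
wrist_force: [0.1, -9.3, -0.3]
opening: 0.0255
```

Request:
jog_arm(
  motion=[0,0.02,0,0,0,0,255,0,0.02,0,0,0,0,255,0,0.02,0,0,0,0,255,0,0.02,0,0,0,0,255,0,0.02,0,0,0,0,255],
)

```text
t: 12.75
position: [0.5224, -0.0123, 0.0497]
tcp_rot: [-0.025, 0.707, 0.025, 0.707]
wrist_force: [-0.5, -3.3, -0.7]
opening: 0.0255
```

```bash
python3 st.py; python3 look.py w7 bore
python3 - <<'E'
import cv2
cv2.imwrite('pics/w7b.png',cv2.resize(cv2.imread('pics/w7.png'),None,fx=1.5,fy=1.5,interpolation=2))
E
```

```text
12.75 [ 0.5224 -0.0123  0.0497] xax [ 3.e-04 -5.e-04 -1.e+00] yawy 94.01 [-0.54 -3.28 -0.72] [-0.677  0.045  0.075] 0.0254705873445809
bore 0.88 [256.3  35.8] [0.5132 0.11   0.07  ]
bore 0.87 [66.3 55.9] [0.3871 0.1024 0.07  ]
12.85 [ 0.52220324 -0.01188226  0.04965357] [-0.02473442  0.70669902  0.02478772  0.7066472 ]
```

View pics/w7b.png

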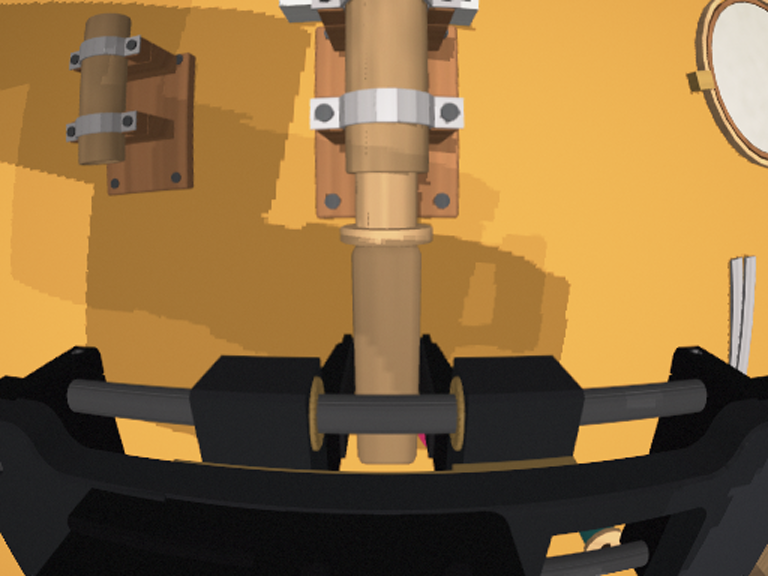

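Request:
jog_arm(
  motion=[0,0.02,0,0,0,0,255,0,0.02,0,0,0,0,255,0,0.02,0,0,0,0,255,0,0.02,0,0,0,0,255,0,0.014,0,0,0,0,255,0,0,0,0,0,0,255],
)

```text
t: 13.45
position: [0.5213, 0.0022, 0.0497]
tcp_rot: [-0.025, 0.707, 0.025, 0.707]
wrist_force: [-0.6, -0.8, -1.3]
opening: 0.0258
```

```bash
python3 st.py; python3 look.py w8 bore
python3 - <<'E'
import cv2
cv2.imwrite('pics/w8b.png',cv2.resize(cv2.imread('pics/w8.png')[60:200,180:340],None,fx=4,fy=4,interpolation=2))
E
```

```text
13.45 [0.5213 0.0022 0.0497] xax [ 1.e-04  0.e+00 -1.e+00] yawy 94.03 [-0.57 -0.76 -1.26] [-0.089  0.018 -0.016] 0.02579904380166331
bore 0.76 [66.4 78.4] [0.3879 0.1011 0.07  ]
bore 0.74 [256.8  58.5] [0.5134 0.1105 0.07  ]
bore 0.46 [256.9 149.6] [0.5172 0.0572 0.07  ]
13.55 [0.5213407  0.0019391  0.04963988] [-0.02477056  0.7066417   0.02475579  0.70670437]
```

View pics/w8b.png

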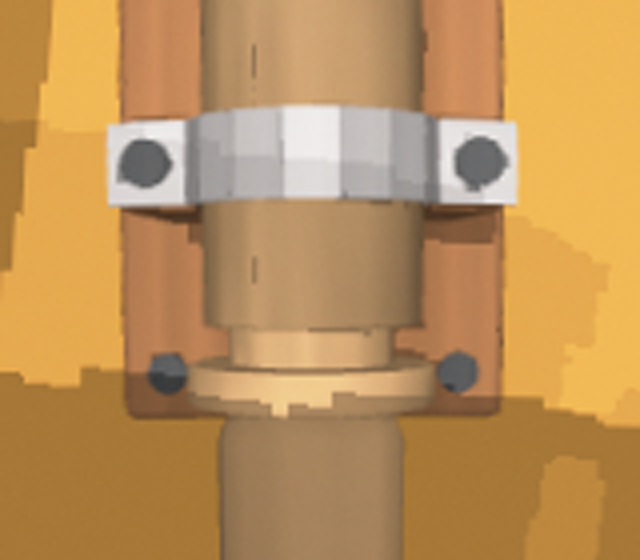

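Request:
jog_arm(
  motion=[0,0.012,0,0,0,0,255,0,0.012,0,0,0,0,255,0,0,0,0,0,0,255],
)

```text
t: 13.85
position: [0.521, 0.0057, 0.0496]
tcp_rot: [-0.025, 0.707, 0.025, 0.707]
wrist_force: [0.2, 0.2, -0.6]
opening: 0.0255
```

Request:
jog_arm(
  motion=[0,0.004,0,0,0,0,255,0,0,0,0,0,0,255],
)

```text
t: 14.05
position: [0.521, 0.0061, 0.0496]
tcp_rot: [-0.025, 0.707, 0.025, 0.707]
wrist_force: [0.5, 0.3, -0.3]
opening: 0.0258
```

Request:
jog_arm(
  motion=[0,0.004,0,0,0,0,255,0,0,0,0,0,0,255],
)

```text
t: 14.25
position: [0.521, 0.0067, 0.0497]
tcp_rot: [-0.025, 0.707, 0.025, 0.707]
wrist_force: [-0.3, -0.2, -0.1]
opening: 0.0253
```

Request:
jog_arm(
  motion=[0,0.004,0,0,0,0,255,0,0,0,0,0,0,255],
)

```text
t: 14.45
position: [0.5209, 0.0073, 0.0496]
tcp_rot: [-0.025, 0.707, 0.025, 0.707]
wrist_force: [-0.1, -0.3, -0.8]
opening: 0.0254
```

Request:
jog_arm(
  motion=[0,0.004,0,0,0,0,255,0,0,0,0,0,0,255],
)

```text
t: 14.65
position: [0.521, 0.0077, 0.0497]
tcp_rot: [-0.025, 0.707, 0.025, 0.707]
wrist_force: [0.5, -2.6, 0.6]
opening: 0.0254
```

Request:
jog_arm(
  motion=[0,0.004,0,0,0,0,255,0,0,0,0,0,0,255],
)

```text
t: 14.85
position: [0.5211, 0.0078, 0.0497]
tcp_rot: [-0.025, 0.707, 0.025, 0.707]
wrist_force: [0.0, -7.1, -0.6]
opening: 0.0254
```

```bash
python3 look.py w9 bore
python3 - <<'E'
import cv2
cv2.imwrite('pics/w9b.png',cv2.resize(cv2.imread('pics/w9.png')[60:200,180:340],None,fx=4,fy=4,interpolation=2))
E
```

```text
bore 0.79 [255.7  67.7] [0.5129 0.1105 0.07  ]
bore 0.77 [66.6 82.6] [0.3881 0.1038 0.07  ]
14.95 [0.52105652 0.00780042 0.04969397] [-0.02512704  0.70654591  0.02451474  0.70679597]
```

View pics/w9b.png

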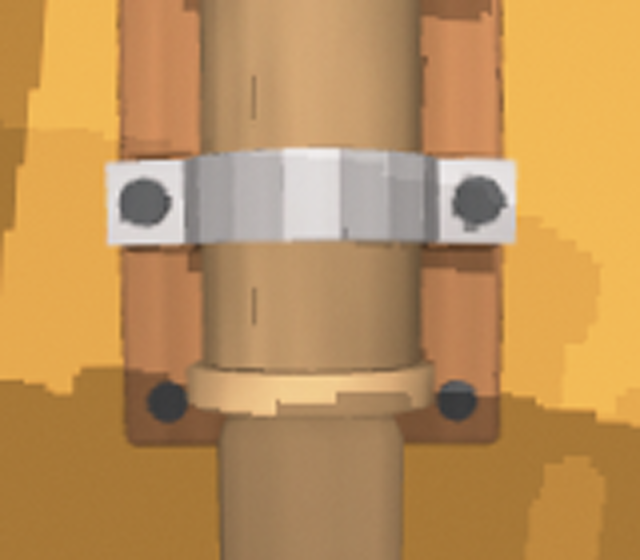

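Run:
```python
from h import *
out=[]
for n in('side','scene'):
    cal=cams.get_calibration(n);im=cams.capture(n)
    c=proj(cal,[.51,.2,.03]).astype(int)
    out.append(cv2.resize(im[c[1]-40:c[1]+40,c[0]-28:c[0]+28],None,fx=7,fy=7,interpolation=2))
    for r in place_of(n,'plug')[:2]: print(n,r['conf'],onz(cal,np.array(r['at'])*[512,384],.018))
cv2.imwrite('pics/v3.png',np.hstack(out))
```

```text
side 0.63 [0.50722433 0.16647401 0.018     ]
scene 0.64 [0.50609554 0.16991594 0.018     ]
scene 0.43 [ 0.4703111  -0.02846837  0.018     ]
```

View pics/v3.png

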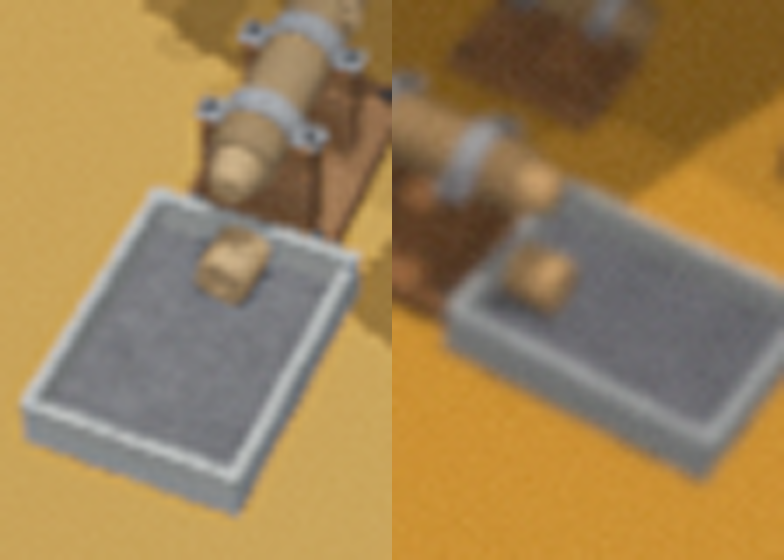

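Request:
jog_arm(
  motion=[0,-0.012,0,0,0,0,255,0,-0.04,0,0,0,0,255,0,-0.06,0,0,0,0,255,0,-0.06,0,0,0,0,255,0,-0.06,0,0,0,0,255],
)

```text
t: 15.65
position: [0.5234, -0.0272, 0.0496]
tcp_rot: [-0.025, 0.707, 0.025, 0.707]
wrist_force: [-0.2, -0.1, -0.8]
opening: 0.0255
```

Request:
jog_arm(
  motion=[0,-0.06,0,0,0,0,255,0,-0.06,0,0,0,0,255,0,-0.06,0,0,0,0,255,0,-0.06,0,0,0,0,255,0,-0.06,0,0,0,0,255],
)

```text
t: 16.15
position: [0.5265, -0.0719, 0.0496]
tcp_rot: [-0.025, 0.707, 0.025, 0.707]
wrist_force: [-0.1, -0.5, -0.8]
opening: 0.0258
```

Request:
jog_arm(
  motion=[0,-0.06,0,0,0,0,255,0,-0.06,0,0,0,0,255,0,-0.06,0,0,0,0,255,0,-0.06,0,0,0,0,255,0,-0.06,0,0,0,0,255,0,0,0,0,0,0,255],
)

```text
t: 16.75
position: [0.5298, -0.1171, 0.0496]
tcp_rot: [-0.024, 0.707, 0.024, 0.707]
wrist_force: [-0.1, 0.2, -0.4]
opening: 0.0257
```

```bash
python3 st.py
```

```text
16.75 [ 0.5298 -0.1171  0.0496] xax [ 4.e-04 -2.e-04 -1.e+00] yawy 93.95 [-0.15  0.21 -0.37] [-0.043 -0.049 -0.086] 0.025724561494179864
```

Request:
jog_arm(
  motion=[-0.17,-0.14,-0.007,0,0,0,255,0,-0.315,0,0,0,0,255,0,-0.315,0,0,0,0,255,0,-0.315,0,0,0,0,255,0,-0.315,0,0,0,0,255,0,0,0,-0.059,0,0,255,0,0,0,0,0,0,255,0,0,0,0,0,0,255],
)

```text
t: 17.55
position: [0.543, -0.3248, 0.0749]
tcp_rot: [-0.041, 0.706, 0.041, 0.706]
wrist_force: [-0.1, 0.2, -1.3]
opening: 0.0254
```

```bash
python3 st.py;python3 look.py w10 rest; python3 st.py
python3 - <<'E'
import cv2
cv2.imwrite('pics/w10b.png',cv2.resize(cv2.imread('pics/w10.png'),None,fx=1.5,fy=1.5))
E
```

```text
17.55 [ 0.543  -0.3248  0.0749] xax [-5.e-04  6.e-04 -1.e+00] yawy 96.61 [-0.05  0.2  -1.3 ] [-0.037 -0.076 -0.013] 0.025351002443001116
rest 0.4 [491.    2.3] [ 0.7883 -0.0554  0.    ]
17.65 [ 0.54332361 -0.32451044  0.07521731] [-0.0411035   0.70594678  0.04127523  0.70586542]
17.65 [ 0.5433 -0.3245  0.0752] xax [-1.e-04  2.e-04 -1.e+00] yawy 96.68 [-0.97 -0.48 -1.  ] [-0.01  -0.009 -0.029] 0.025455445235756262
```

View pics/w10b.png

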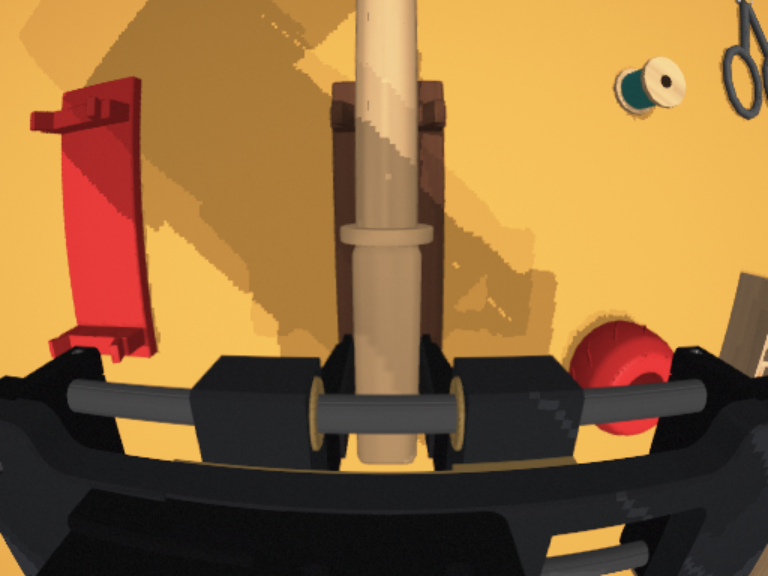

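Request:
jog_arm(
  motion=[0.15,-0.012,0,0,0,0,255,0.1,0,0,0,0,0,255,0.054,0,0,0,0,0,255,0,0,0,0,0,0,255,0,0,0,0,0,0,255],
)

```text
t: 18.15
position: [0.5436, -0.3272, 0.0296]
tcp_rot: [-0.041, 0.706, 0.041, 0.706]
wrist_force: [-0.4, -0.9, -0.8]
opening: 0.0255
```

```bash
python3 st.py
```

```text
18.15 [ 0.5436 -0.3272  0.0296] xax [-0.e+00  1.e-04 -1.e+00] yawy 96.67 [-0.39 -0.87 -0.77] [-0.02  -0.014  0.034] 0.025450402049510858
```

Request:
jog_arm(
  motion=[0.006,0.003,0,0,0,0,255,0,0,0,0,0,0,255],
)

```text
t: 18.35
position: [0.5435, -0.3269, 0.0289]
tcp_rot: [-0.041, 0.706, 0.041, 0.706]
wrist_force: [-0.6, -0.9, 0.3]
opening: 0.0256
```

Request:
jog_arm(
  motion=[0.004,0,0,0,0,0,255,0,0,0,0,0,0,255],
)

```text
t: 18.55
position: [0.5434, -0.3269, 0.0282]
tcp_rot: [-0.041, 0.706, 0.041, 0.706]
wrist_force: [-1.1, 0.1, -0.2]
opening: 0.0258
```

Request:
jog_arm(
  motion=[0.002,0,0,0,0,0,255,0,0,0,0,0,0,255],
)

```text
t: 18.75
position: [0.5434, -0.327, 0.0277]
tcp_rot: [-0.041, 0.706, 0.041, 0.706]
wrist_force: [-1.0, -0.2, -1.0]
opening: 0.0258
```

Request:
jog_arm(
  motion=[0,0,0,0,0,0,200,0,0,0,0,0,0,150,0,0,0,0,0,0,80,0,0,0,0,0,0,0,0,0,0,0,0,0,0,0,0,0,0,0,0,0,0,0,0,0,0,0,0,0,0,0,0,0,0,0,0,0,0,0,0,0,0,0,0,0,0,0,0,0],
)

```text
t: 19.75
position: [0.5434, -0.3269, 0.0277]
tcp_rot: [-0.041, 0.706, 0.041, 0.706]
wrist_force: [0.2, 0.3, -1.0]
opening: 0.0913
```

Released, so I'll raise straight up and back to inspect.

Request:
jog_arm(
  motion=[-0.1,0,0,0,0,0,0,-0.3,0,0,0,0,0,0,-0.3,0,0,0,0,0,0,-0.3,0,0,0,0,0,0,-0.1,-0.3,0,0,0,0,0,0,0,0,0,0,0,0,0,0,0,0,0,0,0],
)

```text
t: 20.45
position: [0.5482, -0.372, 0.1936]
tcp_rot: [-0.041, 0.706, 0.04, 0.706]
wrist_force: [0.1, 0.4, -1.1]
opening: 0.0954
```

```bash
python3 look.py w11 collar,drift; python3 st.py
python3 - <<'E'
from h import *
cv2.imwrite('pics/w11b.png',cv2.resize(cv2.imread('pics/w11.png'),None,fx=1.5,fy=1.5))
out=[]
for n in('side','scene'):
    im=cams.capture(n);cv2.imwrite(f'pics/{n}9.png',im)
    cal=cams.get_calibration(n);c=proj(cal,[.51,.2,.03]).astype(int);d=proj(cal,[.54,-.28,.03]).astype(int)
    for c in(c,d): out.append(cv2.resize(im[c[1]-40:c[1]+40,c[0]-40:c[0]+40],None,fx=4.9,fy=4.9,interpolation=2)[:, :390])
cv2.imwrite('pics/v4.png',cv2.resize(np.vstack([np.hstack(out[:2]),np.hstack(out[2:])]),None,fx=.75,fy=.75))
E
```

```text
collar 0.75 [258.  99.] [ 0.538  -0.2744  0.048 ]
drift 0.59 [258.  145.1] [ 0.544  -0.3266  0.048 ]
20.6 [ 0.54824635 -0.37062323  0.19231007] [-0.0408169   0.70624308  0.04162797  0.70556488]
20.6 [ 0.5482 -0.3706  0.1923] xax [-0.001   0.0011 -1.    ] yawy 96.68 [-0.17  0.61  0.49] [-0.005 -0.036 -0.026] 0.09514607296089173
```

View pics/w11b.png

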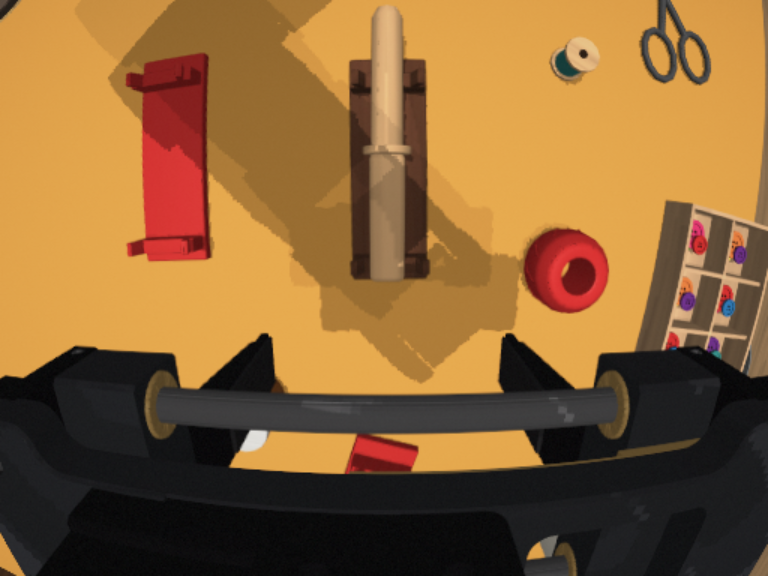

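View pics/v4.png

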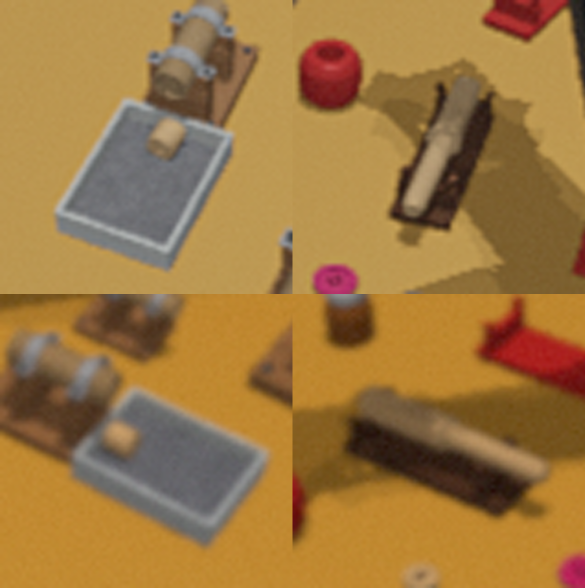

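View pics/scene9.png

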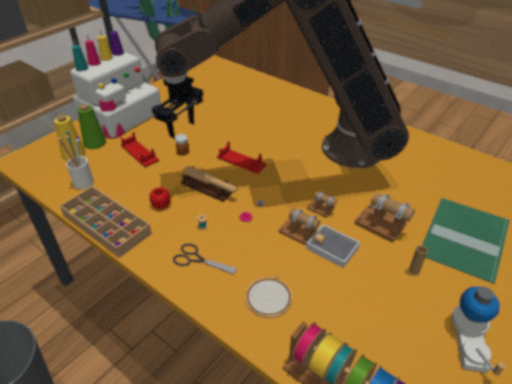

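The rod is back in its rest with the collar at (0.538, -0.274), the same as at the start. The plug lies in the tray, and the other things show at their original pixels.

```bash
python3 -c "
from station import manip
print(manip.job_done())"
```

```text
the job is handed in; nothing more can be done
None
```

The plug is out and in the metal catch tray, the rod is back in its rest, and the job is handed in at about 21 s of the 61 s allowed.

- **Pushing:** I gripped the rod across its handle flats and lined it up with the middle-sized cradle's tube using wrist-camera views from both sides. The nose entered without measurable contact. The plug resisted with about 12–13 N, falling to nothing as it came out. I then crept forward until the collar seated on the mouth at about 7 N, well under the 25 N limit.
- **Plug:** both the side and scene cameras show it lying in the tray.
- **Rod:** it was drawn straight out with no measurable force and set down in both notches. The collar reads (0.538, -0.274) m, the same as my first measurement to within about 1 mm.
- **Other things:** the visible ones look unmoved in the final pictures. I judged this by eye and did not measure each one.
- **Gripper:** it is open and clear of everything.

Arm position readings wandered by about 1 mm between poses, so I corrected the height twice before insertion. Rod edges measured in the wrist pictures were noisy because of shadows. Comparing those pictures showed no slip in the grip. No check failed.

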